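# Shut the cool box and latch its lid tight

## Task

The insulated steel cool box on the island is packed, but its lid has been left ajar. Lower the lid gently onto its rubber seal, without slamming it, then turn the black T-handle latch on top half a turn clockwise, taking a fresh grip part-way if you need one, until it is fully home at its stop and has drawn the lid down tight, and let go. Leave the glass bowl and the ceramic jug beside the box standing where they are.

Things in the scene. Friction and masses are not known exactly. Their poses are not given: they have to be found in the camera images.
- coolbox: Insulated stainless steel cool box, black corners, immovable: 300 mm deep (its x), 380 wide (its y), rim 135 mm above the island, black gasket on the rim. Origin: centre of its underside, z up. The front (-x) faces the robot, turned up to 17 degrees. The lid's hinge line is at the back, along y through x +150, z 139 mm. Inside the front wall, at its middle, a keeper ledge catches the latch's pawl.
- lid: The lid: steel slab 300 x 380 x 35 mm. Origin: middle of its front bottom edge; x back, z out of the top. It starts open 0.30 to 0.50 rad and stays at any angle (friction stay: 3 N at the bar moves it down, 10 N up). Shut, its origin is at x -150 in the box's frame: z 142.6 mm just touching the free gasket, 139 drawn tight (20 N, given by the latch). Above about 148 the pawl fouls the keeper.
- lid_bar (a point): Centre of the lid's bar handle: round black bar, 12 mm thick, 130 mm long along y, on two posts; its axis is 42 mm before the lid's front face, at mid thickness, with 36 mm free behind it. In the lid's frame: x -42, y 0, z +17.5 mm. It swings about the hinge line (in the lid's frame x +300, z 0). Axes are the lid's.
- latch_grip (a point): Centre of the T-handle's bar: black, one end red, 96 mm long, 14 wide, 18 tall; bar centre 31 mm above the lid's top, on a 28 mm round boss 65 mm behind the lid's front face (in the lid's frame x +65, y 0, z +66 mm). Its y runs along the bar to the red end; z is the turning axis, out of the lid (vertical when shut).
- latch (a joint): T-handle turn in rad, clockwise from above, starts at 0 to 0.5. At 0 the bar is parallel to the front, red end to the box's +y; 1.57: red end to the back; 3.14: stop, fully home, red end to -y. From 2.0 the pawl passes under the keeper's ramp, from 2.5 it draws the lid down, from 2.9 it holds on the flat. Takes 0.05 N m free, 0.3 N m while drawing; stays where left.
- bowl: Clear glass mixing bowl, 170 mm across, 80 mm high, loose beside the cool box. Origin: centre of its underside. Leave alone.
- jug: White ceramic milk jug, 82 mm across, 108 mm high, with a handle, loose beside the cool box. Origin: centre of its underside. Leave alone.

How it is judged:
By the outcome, as a careful person would: the job done as asked, in the order asked, and still so for the second after the job is handed in, with the robot touching nothing.
It also fails if it takes over 67 s, if anything falls off the work surface, if the arm or the gripper's body presses on something with over 40 N, if the wrist force passes 120 N, or if a joint passes its speed limit or range.

## Robot

A 6-joint arm with a two-finger parallel gripper is mounted at the origin on the work surface. World frame = base frame: x ahead of the robot, y to its left, z up, the work surface at z = 0. Lengths are in m, angles in rad, forces in N, time in s.
With the tool pointing down it reaches from about 0.425 to 0.95 m from the base axis. Payload 3.5 kg.
Tool frame: the origin (TCP) lies between the finger pads; the fingertips stand 22 mm ahead of it and the grasp point (between the pads) lies 3 mm ahead of it (ctrl.nose_length is the z of the fingertips in the tool frame, in m); z points along the fingers, y is the line along which they close (so a half turn about z gives the same grasp; the last joint's range is limited). The gripper opens to 85 mm and grips with 20 to 120 N. Pads are 22 mm wide; open, the fingers measure 114 mm over their backs; the gripper's body (76 mm by 85 mm) begins 54 mm behind the grasp point. The pads swing forward as they close: fully open they stand 13 mm farther back than shut.
Start: joints at [1.096, 0.286, 1.577, -0, 1.279, -0.15], TCP at [0.215, 0.64, 0.253] pointing down, gripper open.
Joint ranges: [-2.77, 2.77], [-0.9, 2.22], [0.21, 2.48], [-1.53, 4.67], [0.24, 2.81], [-2.84, 2.84]. Speed limits (rad/s): [2.79, 2.79, 3.14, 3.14, 3.14, 3.14].

## Interface

Orientations are given as a unit quaternion [x, y, z, w].
In Python, from plant import ctrl gives the robot as it stands. The module is installed in compiled form; this text tells all that it offers.
- The arm moves only by the tool send_rows, never from a script. Its argument "rows" is text: rows parted by semicolons, each of 7 numbers parted by spaces: the turn, a rotation vector about the tool's x, y, z in parts of the range, where 1.0 means 120 degrees, then the shift along the tool's x, y, z in a scale on which 1.0 is 600 mm, then the opening, from -1 (shut) to 1 (fully open). A call has 1 to 8 rows; each row is the pose to reach, as a shift and turn from the pose commanded when the call began, along the tool's axes at that moment; what a row does not reach only later rows make up. A row lasts 1/8 s, in which the tool goes at most 62.5 mm and 10.7 degrees, less where a joint would pass 70% of its speed; a pose out of reach is approached as far as the arm can. No shift or turn number may pass 1 either way. A call with a gripper value outside its range is refused whole. The fingers move at their own pace and stop on an object; "grip_force" is the grip in N (left out, the last holds). Time passes only in rows, so rows that repeat a pose let the fingers close. It gives the time, the measured TCP pose, the force, the opening and the grip force at its end, in the units of the state.
- ctrl.get_state(): the state, without advancing time (a new reading comes with each control period).
- ctrl.read_camera(name): name is "scene" or "top" or "wrist"; returns a dict with "color" (384x512x3 uint8, red, green, blue), "fx", "fy", "cx", "cy" (pixels), "D" ([k1, k2, p1, p2, k3] as OpenCV has them; the pictures are not rectified), "extrinsics" (4x4, takes a point from world to camera coordinates). Camera axes: x right, y down, z forward; pixel columns grow to the right and rows downward; lengths in m; the calibration is good to about 2 mm. A picture is of the moment at which its call begins. There is no depth.
- ctrl.sign_off(): hands the job in; it is judged then, once.
Trained networks look in a picture, given as the dict that the camera call returned (one of the last four; its "shot" number tells which), for a name from the list of things; names that differ only in an ending like _2 or _b are one class to them, and where a whole thing is asked for, a point or a joint stands for the part that bears it (a point fixed in the world has none). Each returns a list of dicts, best first, with "p" (0 to 1); they miss things now and then, are a little off and sometimes report something else, mostly with a low value. They report only what shows in the picture. A call takes as long as a camera call.
- ctrl.look_for(picture, target): "position" ([x, y, z] in m, in the coordinates of the camera as it stood for that picture, good to about 4 mm: the middle of the surface that is visible of it).
The state is a dict: "time": time; "qpos": joint angles; "dq": joint speeds; "joint_efforts": joint torques, N m; "eef_pos": TCP position; "tcp_rot": TCP orientation; "contact_force": force on the tool from outside, world axes, zero at the start; "wrist_torque": the same for the moment, N m; "opening": opening from 0.0 (shut) to 1.0 (fully open); "finger_force": force on a finger pad.
Only numpy, scipy, OpenCV 4.12 (cv2) and the standard library are available. Lean on these libraries where they do the work, as an engineer would, in place of code of your own. Each camera call takes 0.05 s, during which the arm holds its last target. There are 200 camera calls.

## Working session

There is one attempt and no reset: what is moved stays moved. The work goes in short steps, Python scripts to look and compute and a tool call to move; the robot and the scene stay as the last step left them, time stands still between calls to the robot, and variables do not carry over. Pictures are saved under pics/ and viewed, at most 10 in all, crops included, and the job is handed in when it is done.

Besides the shell and the picture viewer there is one more tool, called after "Request:" as a command line: name --argument value ..., lists and objects as JSON in quotes. send_rows: Moves the arm, as the interface text tells. Its arguments: {"type":"object","properties":{"rows":{"type":"string"},"grip_force":{"type":"number"}},"required":["rows"]}

```bash
mkdir -p pics
cat > h.py <<'E'
import numpy as np, cv2
from scipy.spatial.transform import Rotation as R
from plant import ctrl
def look(cam,names,save=None):
    p=ctrl.read_camera(cam)
    if save: cv2.imwrite('pics/'+save,p['color'][:,:,::-1])
    E=np.array(p['extrinsics']); Ei=np.linalg.inv(E)
    for n in names:
        for d in ctrl.look_for(p,n)[:2]:
            w=Ei@np.append(d['position'],1); print(cam,n,round(d['p'],2),w[:3].round(3))
    return p
E
python3 - <<'E'
from h import *
N=['coolbox','lid','lid_bar','latch_grip','bowl','jug']
a=look('scene',N,'s0.png');b=look('top',N,'t0.png')
pa=np.hstack([a['color'],b['color']]);cv2.imwrite('pics/c0.png',cv2.resize(pa,(800,300))[:,:,::-1])
s=ctrl.get_state();print(s['time'],s['eef_pos'],s['tcp_rot'],s['contact_force'],s['opening'],ctrl.nose_length)
E
```

```text
scene coolbox 0.64 [ 0.582 -0.121  0.163]
scene lid 0.78 [ 0.608 -0.114  0.239]
scene lid_bar 0.74 [ 0.61  -0.113  0.241]
scene lid_bar 0.71 [ 0.594 -0.076  0.28 ]
scene latch_grip 0.74 [ 0.599 -0.078  0.272]
scene bowl 0.87 [0.586 0.261 0.04 ]
scene jug 0.89 [ 0.405 -0.349  0.067]
scene jug 0.25 [ 0.583 -0.121  0.167]
top coolbox 0.62 [ 0.616 -0.086  0.22 ]
top lid 0.84 [ 0.645 -0.085  0.229]
top lid_bar 0.94 [ 0.642 -0.088  0.234]
top latch_grip 0.56 [ 0.619 -0.083  0.218]
top latch_grip 0.54 [ 0.6   -0.074  0.284]
top bowl 0.82 [0.569 0.252 0.034]
top bowl 0.48 [ 0.616 -0.084  0.218]
top jug 0.84 [ 0.42  -0.355  0.065]
0.7 [0.21539684 0.63972504 0.25337697] [1.61694501e-01 9.86840862e-01 4.18622548e-05 2.10243756e-05] [-0.73477062  0.09336646  0.23594501] 0.9991170056780038 0.022
```

View pics/s0.png

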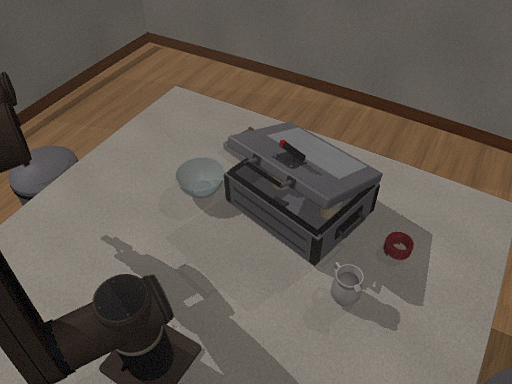

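View pics/t0.png

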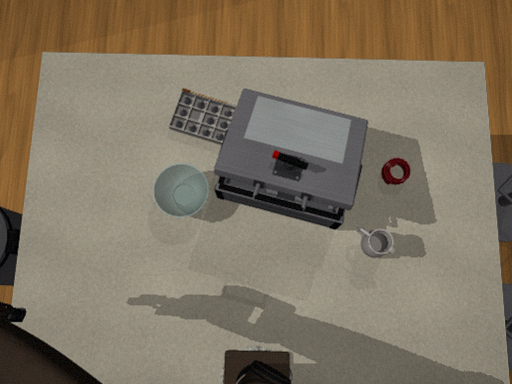

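The scene view shows the box with its lid ajar, the bowl on its +y side and the jug near its front right corner. In the top view the lid's corners are near (240,92), (367,122), (352,207) and (217,178), and the latch's red end is at (276,155). I'll crop these to pick keypoints.

Run:
```python
import cv2,numpy as np
t=cv2.imread('pics/t0.png')[80:240,200:380];s=cv2.imread('pics/s0.png')[110:270,210:390]
f=lambda i:cv2.convertScaleAbs(cv2.resize(i,(800,600) if 0 else (675,600),interpolation=cv2.INTER_CUBIC),alpha=1.6,beta=10)
cv2.imwrite('pics/t1.png',f(t));cv2.imwrite('pics/s1.png',f(s))
```

```text
(no output)
```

View pics/t1.png

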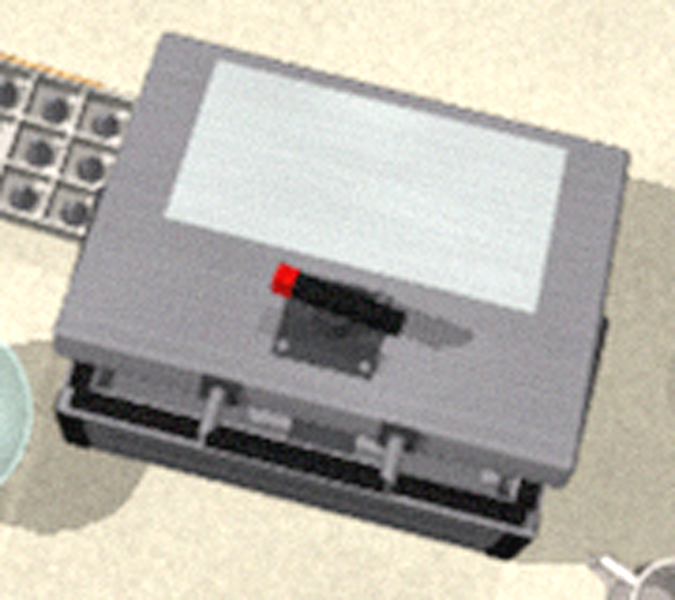

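View pics/s1.png

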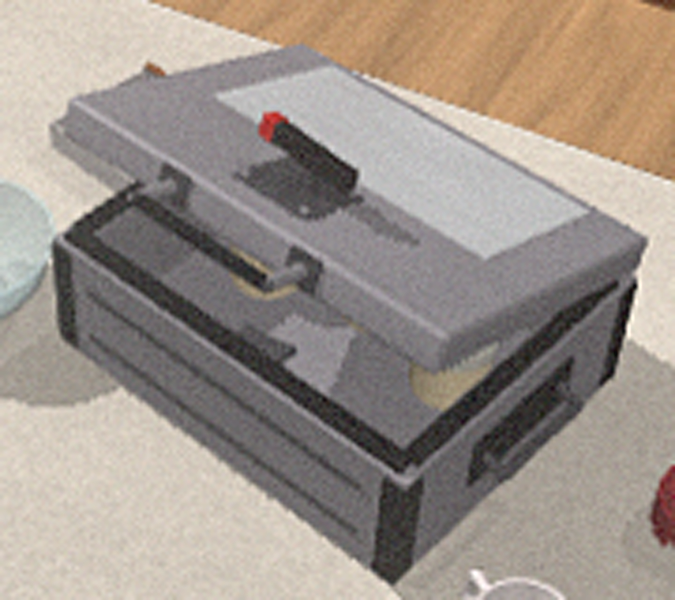

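The top crop shows the lid's back corners at crop (165,35) and (628,152), the front right at (570,487), and the latch bar from (284,280) red to (397,320). The scene crop shows the box's bottom front corner at (390,580) and the bar between the posts at (140,190) and (275,285). I'll fit the pose to these keypoints.

```bash
cat >> h.py <<'E'
from scipy.optimize import least_squares
def RB(yaw): return R.from_euler('z',yaw).as_matrix()
def box2w(p,P): return np.array([p[0],p[1],0])+RB(p[2])@np.asarray(P,float)
def lid2b(a,P):   # open angle a about hinge (150,z139)
    P=np.asarray(P,float); v=P-[.3,0,0]
    return np.array([.15,0,.139])+R.from_euler('y',a).as_matrix()@v
def lid2w(p,P): return box2w(p,lid2b(p[3],P))
def latchpt(p,r): # point along bar toward red end, clockwise angle th
    th=p[4]; return lid2w(p,np.array([.065,0,.066])+r*np.array([np.sin(th),np.cos(th),0]))
def proj(c,X):
    E=np.array(c['extrinsics']);q=cv2.projectPoints(np.array(X)[None],cv2.Rodrigues(E[:3,:3])[0],E[:3,3],np.array([[c['fx'],0,c['cx']],[0,c['fy'],c['cy']],[0,0,1.]]),np.array(c['D'],float))[0]
    return q.ravel()
E
python3 - <<'E'
from h import *
import json
T=ctrl.read_camera('top');S=ctrl.read_camera('scene')
L=lambda *P:(lambda p:lid2w(p,P)); B=lambda *P:(lambda p:box2w(p,P)); K=lambda r:(lambda p:latchpt(p,r))
o=[(T,L(.3,.19,.035),165,35),(T,L(.3,-.19,.035),628,152),(T,L(0,.19,0),57,352),(T,L(0,-.19,0),570,487),(T,K(.044),284,280),(T,K(-.048),400,321),
(T,B(-.15,.19,.135),60,400),(T,B(-.15,-.19,.135),540,527),
(S,B(-.15,-.19,0),390,580),(S,B(-.15,.19,0),63,338),(S,B(-.15,-.19,.135),395,478),(S,B(-.15,.19,.135),56,238),
(S,L(0,-.19,0),440,369),(S,L(0,.19,0),54,142),(S,L(.3,.19,.035),310,45),(S,L(.3,-.19,.035),645,240),(S,K(.044),272,125),(S,K(-.048),350,182)]
off={id(T):(200,80),id(S):(210,110)}
def f(p): return np.concatenate([proj(c,g(p))-(np.array([u+.5,v+.5])/3.75-.5+off[id(c)]) for c,g,u,v in o])
r=least_squares(f,[.66,-.1,-.22,.4,.2],loss='soft_l1')
print(r.x.round(4),f(r.x).reshape(-1,2).round(1).tolist())
p=r.x;json.dump(list(p),open('p.json','w'))
print('bar',lid2w(p,[-.042,0,.0175]),'latch',latchpt(p,0))
for a in (0,.1,.2,.3): q=p.copy();q[3]=a;print(a,lid2w(q,[-.042,0,.0175]).round(3),latchpt(q,0).round(3))
W=ctrl.read_camera('wrist');print(np.array(W['extrinsics']).round(3))
E
```

```text
[ 0.6578 -0.0893 -0.2415  0.3281  0.1287] [[-0.7, -3.0], [1.4, -2.1], [-1.6, 0.7], [-1.5, 1.0], [-0.9, -0.9], [0.7, 0.5], [-1.1, 1.6], [-1.6, 1.8], [1.2, 2.6], [0.8, 1.7], [3.8, 1.4], [-0.2, -0.9], [-0.9, 2.5], [2.0, -2.5], [-1.5, -2.1], [2.8, -1.8], [0.2, -0.4], [1.3, -0.1]]
bar [ 0.49457244 -0.04911153  0.26578419] latch [ 0.60810117 -0.07707324  0.27721316]
0 [ 0.471 -0.043  0.156] [ 0.575 -0.069  0.205]
0.1 [ 0.475 -0.044  0.191] [ 0.583 -0.071  0.228]
0.2 [ 0.481 -0.046  0.224] [ 0.593 -0.073  0.25 ]
0.3 [ 0.491 -0.048  0.257] [ 0.604 -0.076  0.271]
[[ 0.319  0.948  0.    -0.675]
 [ 0.901 -0.303  0.312 -0.039]
 [ 0.296 -0.099 -0.95   0.379]
 [ 0.     0.     0.     1.   ]]
```

Run:
```python
from h import *
import json
p=np.array(json.load(open('p.json')));out=[]
for cam,(u,v) in (('top',(200,80)),('scene',(210,110))):
    c=ctrl.read_camera(cam);k=3.3
    im=cv2.convertScaleAbs(cv2.resize(c['color'][v:v+160,u:u+180,::-1],None,fx=k,fy=k,interpolation=cv2.INTER_CUBIC),alpha=1.6)
    q=lambda X:tuple(int(x) for x in ((proj(c,X)-[u,v]+.5)*k-.5))
    ln=lambda a,b,col:cv2.line(im,q(a),q(b),col,1)
    for z0,z1,g,x0,x1,col in ((0,.135,box2w,-.15,.15,(0,255,0)),(0,.035,lid2w,0,.3,(255,0,255))):
        cs=[(x0,.19),(x1,.19),(x1,-.19),(x0,-.19)]
        for i in range(4):
            a,b=cs[i],cs[(i+1)%4]
            for z in (z0,z1): ln(g(p,[*a,z]),g(p,[*b,z]),col)
            ln(g(p,[*a,z0]),g(p,[*a,z1]),col)
    ln(lid2w(p,[-.042,.065,.0175]),lid2w(p,[-.042,-.065,.0175]),(0,255,255))
    ln(latchpt(p,.048),latchpt(p,-.048),(0,255,255))
    out.append(im)
o=np.hstack(out);o=o[:, :];cv2.imwrite('pics/ov.png',cv2.resize(o,(800,int(o.shape[0]*800/o.shape[1])),interpolation=cv2.INTER_AREA))
cv2.imwrite('pics/ovT.png',out[0]);cv2.imwrite('pics/ovS.png',out[1])
```

```text
(no output)
```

View pics/ovS.png

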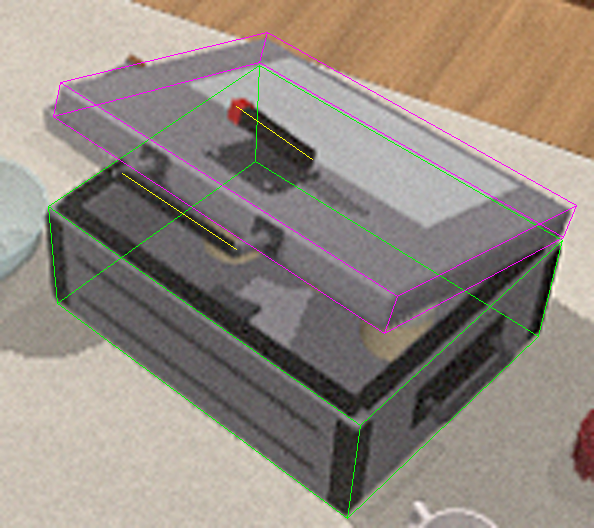

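View pics/ovT.png

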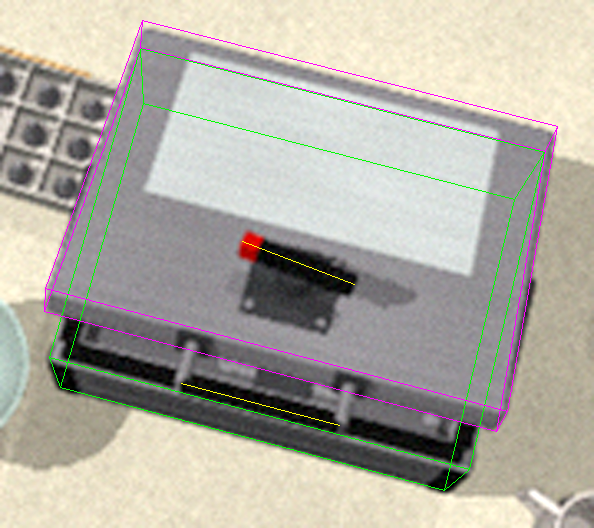

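The overlay matches within about 2 px, apart from the lid angle, which may be slightly low. The bar is near (0.495,-0.049,0.266). I'll plan to press it down from above with closed fingertips, following its arc.

```bash
cat >> h.py <<'E'
import json
def rel(pos,xang=None,quiet=False,frm=None):
    """row (deg, mm) from current tool pose to world pos with tool down, tool x at world angle xang"""
    s=ctrl.get_state(); R0=R.from_quat(s['tcp_rot']); d=R0.inv().apply(np.array(pos)-s['eef_pos'])*1e3
    x=np.array([np.cos(xang),np.sin(xang),0]);z=np.array([0,0,-1.]);R1=R.from_matrix(np.c_[x,np.cross(z,x),z])
    rv=(R0.inv()*R1).as_rotvec(degrees=True)
    print(rv.round(1),d.round(1))
P=np.array(json.load(open('p.json')))
E
python3 - <<'E'
from h import *
a=P[2]+np.pi
rel([.40,.42,.36],a);rel([.497,-.05,.36],a)
E
```

```text
[-0.  -0.  -4.8] [-245.1 -149.3 -106.7]
[-0.  -0.  -4.8] [-487.  -563.7 -106.7]
```

Units first: shifts go in shares of 600 mm and turns go in shares of 120 degrees. So -564 mm / 600 = -0.94, -487 mm / 600 = -0.8117, -4.8 degrees / 120 = -0.04.

Request:
send_rows --rows "0 0 -0.04 -0.4083 -0.2483 -0.1783 -1;0 0 -0.04 -0.4083 -0.2483 -0.1783 -1;0 0 -0.04 -0.4083 -0.2483 -0.1783 -1;0 0 -0.04 -0.4083 -0.2483 -0.1783 -1;0 0 -0.04 -0.4083 -0.2483 -0.1783 -1;0 0 -0.04 -0.8117 -0.94 -0.1783 -1;0 0 -0.04 -0.8117 -0.94 -0.1783 -1;0 0 -0.04 -0.8117 -0.94 -0.1783 -1"

```text
time: 1.95
eef_pos: [0.4379, 0.2348, 0.3606]
tcp_rot: [0.12, 0.993, 0.0, 0.001]
contact_force: [0.4, 0.1, -0.2]
opening: -0.0
finger_force: 0.0
```

```bash
python3 -c "
from h import *
rel([.497,-.05,.36],P[2]+np.pi)"
```

```text
[0.  0.1 0. ] [-125.2 -262.5    0.6]
```

Request:
send_rows --rows "0 0 0 -0.2083 -0.4367 0 -1;0 0 0 -0.2083 -0.4367 0 -1;0 0 0 -0.2083 -0.4367 0 -1;0 0 0 -0.2083 -0.4367 0 -1;0 0 0 -0.2083 -0.4367 0 -1;0 0 0 -0.2083 -0.4367 0 -1;0 0 0 -0.2083 -0.4367 0.0417 -1;0 0 0 -0.2083 -0.4367 0.0417 -1"

```text
time: 2.95
eef_pos: [0.4956, -0.0465, 0.3333]
tcp_rot: [0.12, 0.993, 0.001, -0.002]
contact_force: [0.2, 0.0, -0.8]
opening: -0.004
finger_force: 0.0
```

Run:
```python
from h import *
p=look('wrist',['lid_bar','latch_grip','lid']);look('scene',['latch_grip'],'s2.png')
im=p['color'][:,:,::-1].copy()
for P_ in ([-.042,.065,.0175],[-.042,-.065,.0175],[0,.19,.035],[0,-.19,.035]): 
    u=proj(p,lid2w(P,P_));cv2.circle(im,tuple(int(x) for x in u),4,(0,255,255),1)
for r in (.048,-.048):cv2.circle(im,tuple(int(x) for x in proj(p,latchpt(P,r))),4,(0,255,0),1)
s=cv2.imread('pics/s2.png')[100:270,180:380];s=cv2.convertScaleAbs(cv2.resize(s,(400,340)),alpha=1.5)
w=cv2.convertScaleAbs(cv2.resize(im,(400,300)),alpha=1.5);w=cv2.copyMakeBorder(w,0,40,0,0,cv2.BORDER_CONSTANT)
cv2.imwrite('pics/ws2.png',np.hstack([w,s]));print(ctrl.get_state()['eef_pos'])
```

```text
wrist lid_bar 0.56 [ 0.537 -0.055  0.261]
wrist latch_grip 0.59 [ 0.588 -0.071  0.27 ]
wrist lid 0.76 [ 0.541 -0.059  0.261]
scene latch_grip 0.48 [ 0.597 -0.081  0.275]
scene latch_grip 0.21 [ 0.598 -0.131  0.239]
[ 0.49701616 -0.04726443  0.33647619]
```

View pics/ws2.png

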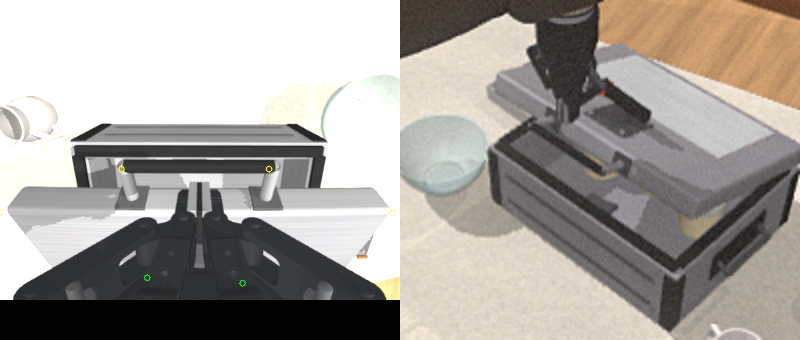

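The wrist view shows the bar at row 165 from col 120 to 275, close to the prediction and slightly nearer the camera. The closed fingers stand right over it, so I'll descend slowly.

In the tool's units: 47 mm / 600 = 0.0783, 42 mm / 600 = 0.07.

Request:
send_rows --rows "0 0 0 0 0 0.0133 -1;0 0 0 0 0 0.0267 -1;0 0 0 0 0 0.0367 -1;0 0 0 0 0 0.045 -1;0 0 0 0.0017 0 0.0533 -1;0 0 0 0.0033 0 0.0617 -1;0 0 0 0.005 0 0.07 -1;0 0 0 0.0067 0 0.0783 -1"

```text
time: 4.25
eef_pos: [0.4927, -0.0466, 0.2883]
tcp_rot: [0.12, 0.993, -0.0, -0.0]
contact_force: [-1.1, 0.4, 0.6]
opening: -0.0
finger_force: 0.7
```

In the tool's units: 20 mm / 600 = 0.0333, 15 mm / 600 = 0.025.

Request:
send_rows --rows "0 0 0 0.0017 0 0.0083 -1;0 0 0 0.0033 0 0.0167 -1;0 0 0 0.0067 0 0.025 -1;0 0 0 0.0083 0 0.0333 -1"

```text
time: 4.75
eef_pos: [0.4878, -0.0454, 0.268]
tcp_rot: [0.12, 0.993, -0.0, -0.0]
contact_force: [-0.5, 1.1, 1.2]
opening: -0.002
finger_force: 0.6
```

Run:
```python
from h import *
p=look('wrist',['lid_bar'])
s=look('scene',['latch_grip'],'s3.png')['color'][100:270,180:380];s=cv2.convertScaleAbs(cv2.resize(s,(400,340)),alpha=1.5)
w=cv2.convertScaleAbs(cv2.resize(p['color'],(400,300)),alpha=1.);w=cv2.copyMakeBorder(w,0,40,0,0,cv2.BORDER_CONSTANT)
cv2.imwrite('pics/ws3.png',np.hstack([w,s])[:,:,::-1]);S=ctrl.get_state();print(S['eef_pos'],S['contact_force'])
```

```text
wrist lid_bar 0.77 [ 0.514 -0.052  0.236]
wrist lid_bar 0.31 [ 0.52  -0.053  0.216]
scene latch_grip 0.67 [ 0.589 -0.076  0.259]
[ 0.48794566 -0.04546383  0.26804378] [-0.34746459  0.74602152  0.74046174]
```

View pics/ws3.png

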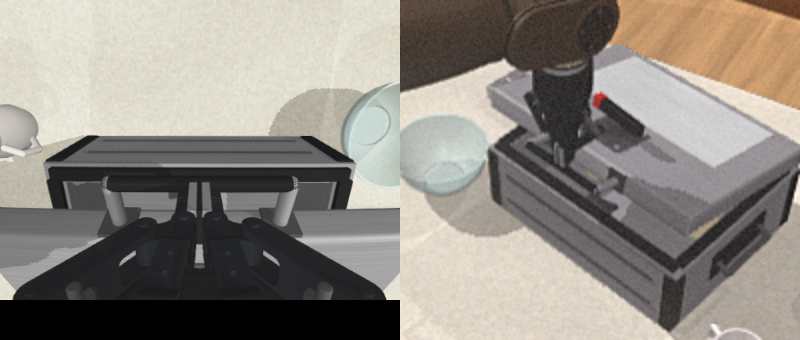

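The lid is coming down with the fingertips on the bar: the opening narrowed and the latch is about 16 mm lower. I'll continue along the arc.

In the tool's units: 40 mm / 600 = 0.0667, 35 mm / 600 = 0.0583.

Request:
send_rows --rows "0 0 0 0.0033 0 0.0083 -1;0 0 0 0.0067 0 0.0167 -1;0 0 0 0.01 0 0.025 -1;0 0 0 0.0117 0 0.0333 -1;0 0 0 0.0133 0 0.0417 -1;0 0 0 0.015 0 0.05 -1;0 0 0 0.0167 0 0.0583 -1;0 0 0 0.0183 0 0.0667 -1"

```text
time: 5.95
eef_pos: [0.4772, -0.0428, 0.228]
tcp_rot: [0.12, 0.993, 0.0, -0.0]
contact_force: [-0.9, -0.1, 0.8]
opening: -0.001
finger_force: 0.4
```

In the tool's units: 28 mm / 600 = 0.0467, 25 mm / 600 = 0.0417.

Request:
send_rows --rows "0 0 0 0.0017 0 0.0067 -1;0 0 0 0.0017 0 0.0133 -1;0 0 0 0.0033 0 0.02 -1;0 0 0 0.0033 0 0.0267 -1;0 0 0 0.005 0 0.0317 -1;0 0 0 0.005 0 0.0367 -1;0 0 0 0.0067 0 0.0417 -1;0 0 0 0.0067 0 0.0467 -1"

```text
time: 6.95
eef_pos: [0.4732, -0.0418, 0.2001]
tcp_rot: [0.12, 0.993, 0.0, -0.0]
contact_force: [-0.1, 0.4, 0.5]
opening: -0.002
finger_force: 0.3
```

In the tool's units: 10 mm / 600 = 0.0167, 9 mm / 600 = 0.015.

Request:
send_rows --rows "0 0 0 0 0 0.0025 -1;0 0 0 0 0 0.005 -1;0 0 0 0 0 0.0075 -1;0 0 0 0 0 0.01 -1;0 0 0 0 0 0.0117 -1;0 0 0 0 0 0.0133 -1;0 0 0 0 0 0.015 -1;0 0 0 0 0 0.0167 -1"

```text
time: 7.95
eef_pos: [0.4734, -0.0419, 0.1903]
tcp_rot: [0.12, 0.993, 0.0, 0.0]
contact_force: [-0.9, -1.0, -0.3]
opening: -0.0
finger_force: 0.3
```

Run:
```python
from h import *
p=look('wrist',['lid_bar'])
s=look('scene',['latch_grip'],'s4.png')['color'][100:270,180:380];s=cv2.convertScaleAbs(cv2.resize(s,(400,340)),alpha=1.5)
w=cv2.convertScaleAbs(cv2.resize(p['color'],(400,300)),alpha=1.);w=cv2.copyMakeBorder(w,0,40,0,0,cv2.BORDER_CONSTANT)
cv2.imwrite('pics/ws4.png',np.hstack([w,s])[:,:,::-1]);S=ctrl.get_state();print(S['eef_pos'],S['contact_force'])
```

```text
wrist lid_bar 0.75 [ 0.494 -0.042  0.166]
scene latch_grip 0.5 [ 0.566 -0.068  0.209]
scene latch_grip 0.18 [ 0.404 -0.349  0.067]
[ 0.47343776 -0.04189449  0.19027491] [ 0.19819567 -0.26526512  0.52646937]
```

View pics/ws4.png

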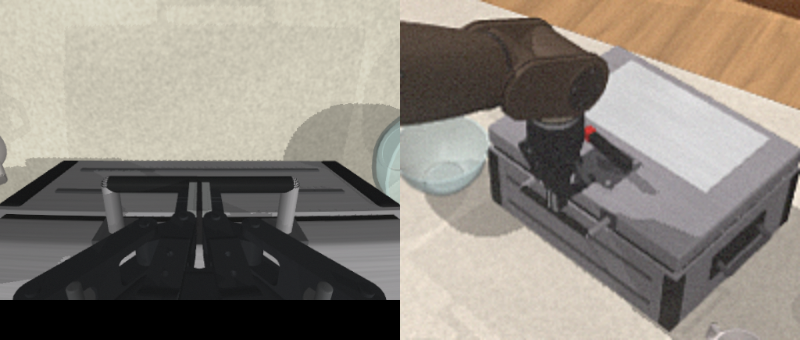

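The lid is nearly shut; the wrist view shows the bar under the fingertips. I'll now press slowly to find the seal.

In the tool's units: 2.5 mm / 600 = 0.0042, 2 mm / 600 = 0.0033.

Request:
send_rows --rows "0 0 0 0 0 0.0008 -1;0 0 0 0 0 0.0017 -1;0 0 0 0 0 0.0025 -1;0 0 0 0 0 0.0033 -1;0 0 0 0 0 0.0042 -1;0 0 0 0 0 0.0042 -1"

```text
time: 8.9
eef_pos: [0.4734, -0.0419, 0.1881]
tcp_rot: [0.12, 0.993, -0.0, -0.0]
contact_force: [-1.9, -0.3, 2.4]
opening: -0.002
finger_force: 1.3
```

Request:
send_rows --rows "0 0 0 0 0 0.0008 -1;0 0 0 0 0 0.0017 -1;0 0 0 0 0 0.0025 -1;0 0 0 0 0 0.0025 -1"

```text
time: 9.4
eef_pos: [0.4734, -0.0419, 0.1871]
tcp_rot: [0.12, 0.993, -0.0, -0.0]
contact_force: [-3.1, 0.3, 6.4]
opening: -0.001
finger_force: 3.2
```

The force builds at the expected height (lid about 142 mm), so the lid is on its seal. Next I'll back off gently and rise.

In the tool's units: -130 mm / 600 = -0.2167, -90 mm / 600 = -0.15.

Request:
send_rows --rows "0 0 0 0 0 -0.0017 -1;0 0 0 0 0 -0.005 -1;0 0 0 0 0 -0.0167 -1;0 0 0 0 0 -0.0667 -1;0 0 0 0 0 -0.15 0;0 0 0 0 0 -0.2167 0;0 0 0 0 0 -0.2167 0"

```text
time: 10.28
eef_pos: [0.4752, -0.0424, 0.3212]
tcp_rot: [0.12, 0.993, -0.001, 0.005]
contact_force: [-0.3, -0.3, 0.4]
opening: 0.501
finger_force: 0.0
```

Run:
```python
from h import *
q=P.copy();q[3]=.012
for c in ('top','scene','wrist'):look(c,['latch_grip','bowl','jug'],c+'5.png')
L=latchpt(q,0);print(L,ctrl.get_state()['eef_pos'],ctrl.get_state()['qpos'])
# red blobs
for c in ('top','scene','wrist'):
    pc=ctrl.read_camera(c);im=pc['color'].astype(int);m=((im[...,0]>110)&(im[...,1]<60)&(im[...,2]<60)).astype(np.uint8)
    n,_,st,ce=cv2.connectedComponentsWithStats(m)
    print(c,[(st[i,4],ce[i].round(1).tolist()) for i in range(1,n) if st[i,4]>4],'pred',proj(pc,latchpt(q,.042)).round(1))
bx=P[2];th=P[4]
rel([L[0],L[1],.30],np.pi/2-th+bx)
```

```text
top bowl 0.89 [0.571 0.251 0.035]
top jug 0.71 [ 0.422 -0.357  0.065]
scene latch_grip 0.47 [ 0.569 -0.071  0.204]
scene bowl 0.78 [0.588 0.26  0.043]
scene jug 0.78 [ 0.404 -0.351  0.065]
wrist latch_grip 0.72 [ 0.568 -0.064  0.211]
wrist bowl 0.79 [0.576 0.26  0.032]
wrist jug 0.61 [ 0.421 -0.322  0.066]
[ 0.57605937 -0.06918146  0.20781518] [ 0.47331049 -0.04184023  0.31596515] [-3.02164551e-01 -2.12542917e-01  1.97641275e+00  2.95296553e-05
  1.37834981e+00 -1.63197113e+00]
top [] pred [271.1 171.7]
scene [(np.int32(11), [274.3, 165.7])] pred [274.7 166. ]
wrist [(np.int32(64), [73.8, 297.5]), (np.int32(6), [43.5, 292.0]), (np.int32(422), [55.9, 307.0]), (np.int32(238), [296.7, 304.7])] pred [296.6 308.1]
[-0.  -0.  97.4] [-106.2   -2.    16.3]
```

In the tool's units: -106 mm / 600 = -0.1767, -75 mm / 600 = -0.125, 84 degrees / 120 = 0.7.

Request:
send_rows --rows "0 0 0.0875 -0.0417 0 0 0;0 0 0.175 -0.0833 0 0 0;0 0 0.2625 -0.125 -0.0017 0 0;0 0 0.35 -0.1767 -0.0033 0 0;0 0 0.4375 -0.1767 -0.0033 0 0;0 0 0.525 -0.1767 -0.0033 0 0;0 0 0.6125 -0.1767 -0.0033 0 0;0 0 0.7 -0.1767 -0.0033 0 0"

```text
time: 12.02
eef_pos: [0.5759, -0.0691, 0.3162]
tcp_rot: [0.756, 0.655, -0.0, -0.0]
contact_force: [-0.4, 0.0, -0.3]
opening: 0.5
finger_force: 0.0
```

In the tool's units: 16 mm / 600 = 0.0267, 13.4 degrees / 120 = 0.1117.

Request:
send_rows --rows "0 0 0.0833 0 0 0 0;0 0 0.1117 0 0 0.0267 0;0 0 0.1117 0 0 0.0267 0;0 0 0.1117 0 0 0.0267 0"

```text
time: 12.52
eef_pos: [0.576, -0.0692, 0.3007]
tcp_rot: [0.825, 0.565, 0.0, 0.0]
contact_force: [0.7, 0.1, 0.3]
opening: 0.497
finger_force: 0.0
```

Run:
```python
from h import *
q=P.copy();q[3]=.012;L=latchpt(q,0)
pc=look('wrist',['latch_grip']);cv2.imwrite('pics/w6.png',pc['color'][:,:,::-1])
im=pc['color'].astype(int);m=((im[...,0]>110)&(im[...,1]<60)&(im[...,2]<60)).astype(np.uint8)
n,_,st,ce=cv2.connectedComponentsWithStats(m)
print([(st[i,4],ce[i].round(1).tolist()) for i in range(1,n) if st[i,4]>20],'pred red,black,ctr',[proj(pc,latchpt(q,r)).round(1) for r in(.042,-.048,0)])
o=pc['color'][:,:,::-1].copy()
for r in(.048,0,-.048):cv2.circle(o,tuple(int(x) for x in proj(pc,latchpt(q,r)+[0,0,.009])),4,(0,255,255),1)
cv2.imwrite('pics/w6.png',o)
s=ctrl.get_state();print(s['eef_pos'],s['qpos'][5],s['opening']);rel([L[0],L[1],.30],np.pi/2-P[4]+P[2])
```

```text
wrist latch_grip 0.85 [ 0.574 -0.061  0.213]
[(np.int32(492), [251.0, 146.7])] pred red,black,ctr [array([256.1, 147.7]), array([255.8, 257.2]), array([256. , 202.3])]
[ 0.57615815 -0.06919355  0.30114025] 0.0753076960763177 0.5022493296634981
[ 0.1 -0.   0. ] [-0.  -0.1  1.1]
```

View pics/w6.png

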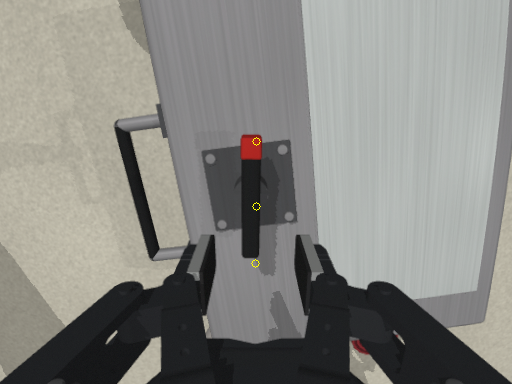

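The latch bar spans (252,135) red to (250,258), about 5 px left and 5 px above the prediction. That is 4 mm along tool +x and -y, so I'll correct for it and descend with the tips just above the boss.

In the tool's units: 79 mm / 600 = 0.1317, 73 mm / 600 = 0.1217.

Request:
send_rows --rows "0 0 0 0.0067 -0.0067 0.0167 0;0 0 0 0.0067 -0.0067 0.0417 0;0 0 0 0.0067 -0.0067 0.0667 0;0 0 0 0.0067 -0.0067 0.0917 0;0 0 0 0.0067 -0.0067 0.1083 0;0 0 0 0.0067 -0.0067 0.1217 0;0 0 0 0.0067 -0.0067 0.1317 0;0 0 0 0.0067 -0.0067 0.1317 0"

```text
time: 13.62
eef_pos: [0.5734, -0.0639, 0.221]
tcp_rot: [0.825, 0.565, -0.0, -0.0]
contact_force: [0.4, 0.2, 0.4]
opening: 0.508
finger_force: 0.0
```

Request:
send_rows --rows "0 0 0 0 0 0 -1;0 0 0 0 0 0 -1;0 0 0 0 0 0 -1;0 0 0 0 0 0 -1;0 0 0 0 0 0 -1;0 0 0 0 0 0 -1" --grip_force 30

```text
time: 14.38
eef_pos: [0.5743, -0.0641, 0.2222]
tcp_rot: [0.825, 0.565, 0.001, 0.001]
contact_force: [3.0, -0.8, 3.4]
opening: 0.156
finger_force: 32.9
```

Gripped (13 mm opening). Now I'll turn clockwise.

In the tool's units: 32 degrees / 120 = 0.2667.

Request:
send_rows --rows "0 0 0.0333 0 0 0 -1;0 0 0.0667 0 0 0 -1;0 0 0.1 0 0 0 -1;0 0 0.1333 0 0 0 -1;0 0 0.1667 0 0 0 -1;0 0 0.2 0 0 0 -1;0 0 0.2333 0 0 0 -1;0 0 0.2667 0 0 0 -1"

```text
time: 15.38
eef_pos: [0.575, -0.0648, 0.2222]
tcp_rot: [0.949, 0.315, 0.002, 0.002]
contact_force: [6.8, -3.0, 0.8]
opening: 0.153
finger_force: 32.7
```

```bash
cat > st.py <<'E'
from h import *
s=ctrl.get_state();R0=R.from_quat(s['tcp_rot'])
print('Ftool',R0.inv().apply(s['contact_force']).round(1),'Mtool',R0.inv().apply(s['wrist_torque']).round(2),s['eef_pos'].round(4),'j6',round(s['qpos'][5],3))
x=R0.as_matrix()[:,0];print('latch',round(np.pi/2+P[2]-np.arctan2(x[1],x[0]),3))
E
python3 st.py
```

```text
Ftool [ 3.7  6.5 -0.8] Mtool [-0.88  0.49 -0.1 ] [ 0.575  -0.0648  0.2222] j6 0.644
latch 0.689
```

In the tool's units: 1.5 mm / 600 = 0.0025, 0.5 mm / 600 = 0.0008, 32 degrees / 120 = 0.2667.

Request:
send_rows --rows "0 0 0.0333 0.0008 0.0025 0 -1;0 0 0.0667 0.0008 0.0025 0 -1;0 0 0.1 0.0008 0.0025 0 -1;0 0 0.1333 0.0008 0.0025 0 -1;0 0 0.1667 0.0008 0.0025 0 -1;0 0 0.2 0.0008 0.0025 0 -1;0 0 0.2333 0.0008 0.0025 0 -1;0 0 0.2667 0.0008 0.0025 0 -1"

```text
time: 16.38
eef_pos: [0.5755, -0.0658, 0.2222]
tcp_rot: [0.999, 0.041, 0.001, 0.001]
contact_force: [3.0, -3.4, 1.3]
opening: 0.152
finger_force: 32.8
```

```bash
python3 st.py
```

```text
Ftool [ 2.7  3.6 -1.3] Mtool [-0.58  0.37 -0.01] [ 0.5755 -0.0658  0.2222] j6 1.202
latch 1.247
```

In the tool's units: 1 mm / 600 = 0.0017, 0.5 mm / 600 = 0.0008, 40 degrees / 120 = 0.3333.

Request:
send_rows --rows "0 0 0.0417 0.0008 0.0017 0 -1;0 0 0.0833 0.0008 0.0017 0 -1;0 0 0.125 0.0008 0.0017 0 -1;0 0 0.1667 0.0008 0.0017 0 -1;0 0 0.2083 0.0008 0.0017 0 -1;0 0 0.25 0.0008 0.0017 0 -1;0 0 0.2917 0.0008 0.0017 0 -1;0 0 0.3333 0.0008 0.0017 0 -1"

```text
time: 17.38
eef_pos: [0.5752, -0.0672, 0.2221]
tcp_rot: [0.953, -0.303, 0.0, 0.002]
contact_force: [1.0, -4.3, 4.7]
opening: 0.155
finger_force: 33.0
```

```bash
python3 st.py
```

```text
Ftool [ 3.3  3.  -4.7] Mtool [-0.62  0.24 -0.03] [ 0.5752 -0.0672  0.2221] j6 1.899
latch 1.946
```

In the tool's units: 0.6 mm / 600 = 0.001, 14 degrees / 120 = 0.1167.

Request:
send_rows --rows "0 0 0.025 0.001 0.001 0 -1;0 0 0.05 0.001 0.001 0 -1;0 0 0.075 0.001 0.001 0 -1;0 0 0.1 0.001 0.001 0 -1;0 0 0.1167 0.001 0.001 0 -1"

```text
time: 18.0
eef_pos: [0.575, -0.0675, 0.2221]
tcp_rot: [0.909, -0.417, -0.0, 0.002]
contact_force: [-0.3, -2.9, 4.9]
opening: 0.157
finger_force: 33.2
```

```bash
python3 st.py
```

```text
Ftool [ 2.   2.2 -4.9] Mtool [-0.59  0.14 -0.06] [ 0.575  -0.0675  0.2221] j6 2.14
latch 2.189
```

In the tool's units: -45 mm / 600 = -0.075, -20 mm / 600 = -0.0333, -30 degrees / 120 = -0.25.

Request:
send_rows --rows "0 0 0 0 0 0 0;0 0 0 0 0 0 0;0 0 0 0 0 0 0;0 0 0 0 0 -0.0333 0;0 0 0 0 0 -0.075 0;0 0 -0.0833 0 0 -0.075 0;0 0 -0.1667 0 0 -0.075 0;0 0 -0.25 0 0 -0.075 0"

```text
time: 19.0
eef_pos: [0.576, -0.0667, 0.2683]
tcp_rot: [0.986, -0.164, 0.001, 0.0]
contact_force: [-0.3, -0.5, 0.6]
opening: 0.5
finger_force: 0.0
```

In the tool's units: -80 degrees / 120 = -0.6667.

Request:
send_rows --rows "0 0 -0.0833 0 0 0 0;0 0 -0.1667 0 0 0 0;0 0 -0.25 0 0 0 0;0 0 -0.3333 0 0 0 0;0 0 -0.4167 0 0 0 0;0 0 -0.5 0 0 0 0;0 0 -0.5833 0 0 0 0;0 0 -0.6667 0 0 0 0"

```text
time: 20.0
eef_pos: [0.576, -0.0667, 0.2681]
tcp_rot: [0.861, 0.509, 0.001, 0.001]
contact_force: [-0.3, -0.2, -0.6]
opening: 0.5
finger_force: 0.0
```

In the tool's units: -70 degrees / 120 = -0.5833.

Request:
send_rows --rows "0 0 -0.0833 0 0 0 0;0 0 -0.1667 0 0 0 0;0 0 -0.25 0 0 0 0;0 0 -0.3333 0 0 0 0;0 0 -0.4167 0 0 0 0;0 0 -0.5 0 0 0 0;0 0 -0.5833 0 0 0 0;0 0 -0.5833 0 0 0 0"

```text
time: 21.0
eef_pos: [0.576, -0.0667, 0.2678]
tcp_rot: [0.417, 0.909, 0.0, 0.001]
contact_force: [-0.9, 0.2, -0.8]
opening: 0.499
finger_force: 0.0
```

```bash
python3 st.py
```

```text
Ftool [ 0.7 -0.5  0.8] Mtool [-0.03  0.04  0.  ] [ 0.576  -0.0667  0.2678] j6 -1.0
latch -0.952
```

In the tool's units: 45.5 mm / 600 = 0.0758, 40 mm / 600 = 0.0667.

Request:
send_rows --rows "0 0 0 0 0 0.025 0;0 0 0 0 0 0.05 0;0 0 0 0 0 0.0667 0;0 0 0 0 0 0.0758 0;0 0 0 0 0 0.0758 -1;0 0 0 0 0 0.0758 -1;0 0 0 0 0 0.0758 -1;0 0 0 0 0 0.0758 -1" --grip_force 40

```text
time: 22.0
eef_pos: [0.575, -0.0673, 0.2212]
tcp_rot: [0.416, 0.909, -0.001, -0.0]
contact_force: [-4.6, -3.7, 1.5]
opening: 0.152
finger_force: 43.6
```

```bash
python3 st.py
```

```text
Ftool [ 0.2 -5.9 -1.5] Mtool [0.78 0.08 0.01] [ 0.575  -0.0673  0.2212] j6 -1.002
latch -0.953
```

In the tool's units: 1.5 mm / 600 = 0.0025, -1 mm / 600 = -0.0017, 32 degrees / 120 = 0.2667.

Request:
send_rows --rows "0 0 0.0333 0 -0.0017 0 -1;0 0 0.0667 0 -0.0017 0 -1;0 0 0.1 0 -0.0017 0 -1;0 0 0.1333 0 -0.0017 0 -1;0 0 0.1667 0 -0.0017 0.0008 -1;0 0 0.2 0 -0.0017 0.0017 -1;0 0 0.2333 0 -0.0017 0.0017 -1;0 0 0.2667 0 -0.0017 0.0025 -1"

```text
time: 23.0
eef_pos: [0.574, -0.0678, 0.2207]
tcp_rot: [0.651, 0.759, -0.002, -0.0]
contact_force: [-6.7, -1.3, 5.8]
opening: 0.153
finger_force: 44.3
```

```bash
python3 st.py
```

```text
Ftool [-0.3 -6.9 -5.8] Mtool [ 1.15 -0.22 -0.42] [ 0.574  -0.0678  0.2207] j6 -0.444
latch -0.395
```

In the tool's units: -1 mm / 600 = -0.0017, 0.5 mm / 600 = 0.0008, 24 degrees / 120 = 0.2.

Request:
send_rows --rows "0 0 0.0333 0 -0.0017 0 -1;0 0 0.0667 0 -0.0017 0 -1;0 0 0.1 0 -0.0017 0.0008 -1;0 0 0.1333 0 -0.0017 0.0008 -1;0 0 0.1667 0 -0.0017 0.0008 -1;0 0 0.1833 0 -0.0017 0.0008 -1;0 0 0.2 0 -0.0017 0.0008 -1"

```text
time: 23.88
eef_pos: [0.5731, -0.0677, 0.2199]
tcp_rot: [0.794, 0.608, -0.001, -0.0]
contact_force: [-7.2, -1.9, 3.6]
opening: 0.153
finger_force: 44.8
```

```bash
python3 st.py
```

```text
Ftool [-3.7 -6.4 -3.5] Mtool [ 0.85 -0.6  -0.67] [ 0.5731 -0.0677  0.2199] j6 -0.028
latch 0.023
```

In the tool's units: -1 mm / 600 = -0.0017, -0.5 mm / 600 = -0.0008, 5 degrees / 120 = 0.0417.

Request:
send_rows --rows "0 0 0.0167 -0.0008 -0.0017 0 -1;0 0 0.0333 -0.0008 -0.0017 0 -1;0 0 0.0417 -0.0008 -0.0017 0 -1;0 0 0.0417 -0.0008 -0.0017 0 -1"

```text
time: 24.38
eef_pos: [0.5727, -0.0686, 0.22]
tcp_rot: [0.82, 0.573, -0.001, 0.001]
contact_force: [-4.6, -2.9, 6.3]
opening: 0.153
finger_force: 73.3
```

```bash
python3 st.py
```

```text
Ftool [-4.3 -3.3 -6.3] Mtool [ 0.51 -0.95 -0.95] [ 0.5727 -0.0686  0.22  ] j6 0.059
latch 0.11
```

Torque and pad force have risen sharply, so the latch is at its stop. I'll release and lift.

In the tool's units: -80 mm / 600 = -0.1333, -60 mm / 600 = -0.1, -5 degrees / 120 = -0.0417.

Request:
send_rows --rows "0 0 -0.0333 0 0 0 -1;0 0 -0.0417 0 0 0 0;0 0 -0.0417 0 0 0 0;0 0 -0.0417 0 0 0 0;0 0 -0.0417 0 0 -0.0333 0;0 0 -0.0417 0 0 -0.1 0;0 0 -0.0417 0 0 -0.1333 0;0 0 -0.0417 0 0 -0.1333 0"

```text
time: 25.38
eef_pos: [0.5738, -0.0679, 0.3018]
tcp_rot: [0.795, 0.607, 0.002, 0.002]
contact_force: [-0.1, -0.1, -0.4]
opening: 0.5
finger_force: 0.0
```

Run:
```python
from h import *
q=P.copy();q[3]=0
pc=ctrl.read_camera('wrist')
K=np.array([[pc['fx'],0,pc['cx']],[0,pc['fy'],pc['cy']],[0,0,1.]]);E=np.array(pc['extrinsics'])
im=pc['color'].astype(int);dark=(im.max(2)<45).astype(np.uint8);red=((im[...,0]>110)&(im[...,1]<70)&(im[...,2]<70)).astype(np.uint8)
m=dark|red;m[262:]=0
n,lab,st,ce=cv2.connectedComponentsWithStats(m)
def w(u,zz):
    d=cv2.undistortPoints(np.array([[u]],float),K,np.array(pc['D'],float)).ravel();r=E[:3,:3].T@np.append(d,1);o=-E[:3,:3].T@E[:3,3];return o+r*(zz-o[2])/r[2]
for i in range(1,n):
    if st[i,4]>300:
        ys,xs=np.nonzero(lab==i);r=cv2.minAreaRect(np.c_[xs,ys].astype(np.float32));v=cv2.fitLine(np.c_[xs,ys].astype(np.float32),cv2.DIST_L2,0,.01,.01).ravel()
        a=w(v[2:]-v[:2]*40,.214);b=w(v[2:]+v[:2]*40,.214);d=b-a;print(st[i].tolist(),'dir ang',np.degrees(np.arctan2(d[1],d[0])).round(2))
print('box y ang',np.degrees(P[2]+np.pi/2));ys,xs=np.nonzero(red);print('red',xs.mean(),ys.mean(),len(xs))
for c in('scene','top'):look(c,['bowl','jug','lid'],c+'9.png')
s=ctrl.get_state();print(s['eef_pos'],s['contact_force'].round(1),s['time']);cv2.imwrite('pics/w9.png',pc['color'][:,:,::-1])
```

```text
[123, 113, 31, 135, 1582] dir ang -103.61
[242, 136, 26, 122, 2231] dir ang -103.57
box y ang 76.16365348551157
red 287.6405529953917 283.60829493087556 434
scene bowl 0.97 [0.587 0.26  0.042]
scene jug 0.94 [ 0.403 -0.351  0.065]
scene lid 0.89 [ 0.605 -0.119  0.172]
scene lid 0.71 [0.584 0.255 0.042]
top bowl 0.72 [0.571 0.246 0.032]
top jug 0.58 [ 0.418 -0.355  0.069]
top lid 0.72 [ 0.659 -0.121  0.175]
[ 0.57248383 -0.06758313  0.29793619] [-1.  -0.2  0. ] 25.825
```

```bash
python3 st.py; echo
```

```text
Ftool [-0.5 -0.9 -0. ] Mtool [-0.   -0.06 -0.03] [ 0.5725 -0.0676  0.2979] j6 -0.028
latch 0.024
```

The T-bar is parallel to the lid's front bar within 0.1°, so it is at its stop. The bowl and jug have not moved, and the gripper is 80 mm clear. I'll hand in.

```bash
python3 -c "
from plant import ctrl
print(ctrl.sign_off())"
```

```text
the job is handed in; nothing more can be done
None
```

I lowered the lid gently onto its seal, turned the T-handle clockwise to its stop with one regrip, and let go; the bowl and jug stayed where they were, and I handed the job in at about 26 s (the hand-in gave no verdict).

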